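# Clear, cover and start the brush washer

### The arm

A 6-joint arm with a two-finger parallel gripper is mounted at the origin on the work surface. World frame = base frame: x ahead of the robot, y to its left, z up, the work surface at z = 0. Lengths are in m, angles in degrees, forces in N, time in s.
With the tool pointing down it reaches from about 0.25 to 0.725 m from the base axis. Payload 9.7 kg.
Tool frame: the origin (TCP) lies between the finger pads; the fingertips stand bot.tcp_to_tips ahead of it and the grasp point (between the pads) lies 2 mm behind it (bot.tcp_to_tips is the distance from the TCP to the fingertips, in m); z points along the fingers, y is the line along which they close (so a half turn about z gives the same grasp; the last joint's range is limited). The gripper opens to 85 mm and grips with 20 to 120 N. Pads are 22 mm wide; open, the fingers measure 114 mm over their backs; the gripper's body (76 mm by 85 mm) begins 54 mm behind the grasp point. The pads swing forward as they close: fully open they stand 13 mm farther back than shut.
Start: joints at [-69.729, 4.979, 10.078, 95.1, 0, 90], TCP at [0.191, -0.516, 0.248] pointing down, gripper open.
Joint ranges: [-179.16, 179.16], [-48.56, 103.87], [-65.8, 70.77], [-126.05, 130.52], [-82.76, 87.17], [-180, 180]. Speed limits (degrees/s): [127.2, 127.2, 147.25, 180, 180, 180].

### API

Orientations are given as [roll, pitch, yaw] about the fixed x, y, z axes, in that order (R = Rz(yaw) Ry(pitch) Rx(roll)).
In Python, from workcell import sensors, camera, camera_params, bot gives the robot as it stands.
- The arm moves only by the tool apply_moves, never from a script. Its argument "motion" is a list of rows, each an object with "jaw": the opening, from -1 (shut) to 1 (fully open); "xyz": the shift along the tool's x, y, z in mm, a list of three; "twist": the turn about the tool's z in rad. A call has 1 to 5 rows; each row is the pose to reach, as a shift and turn from the pose commanded when the call began, along the tool's axes at that moment; what a row does not reach only later rows make up. A row lasts 1/8 s, in which the tool goes at most 62.5 mm and 10.7 degrees, less where a joint would pass 70% of its speed; a pose out of reach is approached as far as the arm can. A call with a gripper value outside its range is refused whole. The fingers move at their own pace and stop on an object; "grip_force" is the grip in N (left out, the last holds). Time passes only in rows, so rows that repeat a pose let the fingers close. It gives the time, the measured TCP pose, the force, the opening and the grip force at its end, in the units of the state.
- sensors.get_obs(): the state, without advancing time (a new reading comes with each control period).
- camera(name): name is "scene" or "top"; returns (picture, depth): 420x560x3 uint8, red, green, blue; 420x560 float32, m along the optical axis (not along the pixel's ray), 0 where there is no reading.
- camera_params(name): a dict with "mtx" (3x3 intrinsics, pixels), "rvec" (rotation vector, rad) and "tvec" (3), from world to camera coordinates, as OpenCV has them. Camera axes: x right, y down, z forward; pixel columns grow to the right and rows downward; lengths in m; the calibration is good to about 2 mm. A picture is of the moment at which its call begins. camera_params takes no time and is no camera call.
- bot.job_done(): hands the job in; it is judged then, once.
The state is a dict: "time": time; "q": joint angles; "qd": joint speeds; "joint_efforts": joint torques, N m; "ee_pos": TCP position; "tcp_rot": TCP orientation; "wrist_force": force on the tool from outside, world axes, zero at the start; "torque": the same for the moment, N m; "opening": finger opening in m; "grasp_force": force on a finger pad.
Only numpy, scipy, OpenCV 4.12 (cv2) and the standard library are available. Lean on these libraries where they do the work, as an engineer would, in place of code of your own. Each camera call takes 0.05 s, during which the arm holds its last target. There are 200 camera calls.

### The job

Get the brush washer on the art-room table going: take the paint brush that lies across its aqua tub and lay it flat in the red tray, then take the round white cover from the sloping stand and set it on the tub so that it sits fully home and level, and only then turn the black dial clockwise to the green mark. Set the brush and the cover down rather than dropping them, let go of everything, and leave the paint jars and the bottle standing where they are.

Things in the scene. Friction and masses are not known exactly. Their poses are not given: they have to be found in the camera images.
- washer: White brush washer, fixed. Origin on the table under the tub's centre, z up, -x its front (sloping dial panel). Block 190 x 190 x 85 mm high under a round empty aqua tub: rim 150 mm above the table, outer diameter 150, inner 142, inner floor at 89 mm. The grey panel (112 x 190 mm) slopes down to the front at 25 deg; its centre is 142 mm in front of the origin, 60 mm above the table.
- tub_rim (a point): Centre of the tub's mouth, at the height of the rim (150 mm above the table); axes as the washer's.
- brush: Flat paint brush, rigid, 200 mm long, about 70 g. Origin at mid-length on its underside, within 10 mm of its centre of mass; x towards the bristles, z up through its thickness. Wooden handle 24 wide x 14 mm thick from x = -100 to +22 mm; then steel ferrule 32 wide x 14, 28 long; brown bristles 30 wide x 12, 52 long. Starts lying across the tub's rim.
- tray: Red plastic tray with an open top, fixed, 260 (x) x 150 (y) x 35 mm (z), walls and floor 4 mm thick. Origin on the table under its centre. There is room for the brush to lie flat on its floor, along x.
- stand: Low wooden stand, fixed, with a board sloping at 30 degrees to the horizontal, low side at its -x side (towards the robot at yaw 0), 130 mm wide, and two steel pins near the low edge that stop the cover from sliding. Origin on the table; the middle of the board is 70 mm above it. Overall height about 115 mm.
- cover: Loose round white cover, dark aqua top, 180 g. Origin at the centre of its underside, z out of its top. Plug (goes inside the tub) 132 mm diameter, z 0 to 12, chamfered to 118 below; flange (sits on the rim) 160 mm diameter, z 12 to 18. Black upright grip 70 (x) x 16 mm (y), z 18 to 54. Starts on the stand, axis leaning 30 deg from vertical to the stand's -x, grip running up the slope.
- dial_grip (a point): Point on the dial's axis, 30 mm above the panel, at the height to grip. z is the axis, out of the panel (25 deg from vertical, leaning to the washer's front); x runs along the grip bar towards the end with the white pointer line. Black bar 56 (x) x 14 mm (y), from 18 mm below to 12 mm above this point; under it a disc of 58 mm diameter, 8 mm thick.
- dial (a joint): Angle of the dial, rad, growing clockwise as seen looking at the panel; it clicks into four places with coloured dots around it: 0 = white dot (off), 0.6 = yellow, 1.2 = green, 1.8 = red (end stop). It starts at white or at yellow.
- copper_jar: Bystander: copper paint jar with black lid, diameter 68 mm, 85 mm high. Origin at the centre of its underside.
- yellow_bottle: Bystander: yellow paint bottle, diameter 56 mm, 115 mm high. Origin at the centre of its underside.
- purple_jar: Bystander: purple paint jar with white lid, diameter 56 mm, 60 mm high. Origin at the centre of its underside.
There are look-alikes about, which are no part of the job. What is meant by the brush is not purple, and is the larger of those in its own colour.

How it is judged (in metres and radians):
On the way, in this order (a step that is already met when the one before it is completed fails the run):
1. the brush lies flat in the red tray, released (x of brush in the frame of tray between -0.08 and 0.08 m and y of brush in the frame of tray between -0.065 and 0.065 m and z of brush in the frame of tray between -0.005 and 0.024 m and angle between the z axis of brush and the z axis of tray, either way round below 0.12 rad and contact force between the fingers and brush below 0.2 N), for 0.2 s.
2. the cover sits fully home and level on the tub, released (horizontal distance between cover and tub_rim below 0.008 m and angle between cover's own z axis and vertical below 0.05 rad and z of cover in the frame of tub_rim between -0.016 and -0.009 m and contact force between the fingers and cover below 0.2 N), for 0.2 s.
3. the dial is at the green mark (value of joint dial between 1.05 and 1.35 rad), for 0.2 s.
At the end, for the whole second after the job is handed in: Brush at rest, flat (7 deg) on the tray floor, its middle within 80 mm along and 65 mm across of the tray centre. Cover at rest on the tub, plug inside, flange on the rim: centred within 8 mm, level within 0.05 rad, origin 9 to 16 mm below the rim. Dial within 0.15 rad of 1.2 (green) (all of step 3 and x of brush in the frame of tray between -0.08 and 0.08 m and y of brush in the frame of tray between -0.065 and 0.065 m and z of brush in the frame of tray between -0.005 and 0.024 m and angle between the z axis of brush and the z axis of tray, either way round below 0.12 rad and horizontal distance between cover and tub_rim below 0.008 m and angle between cover's own z axis and vertical below 0.05 rad and z of cover in the frame of tub_rim between -0.016 and -0.009 m and linear speed of each of brush, cover below 0.03 m/s); the robot touches nothing.
It fails at once if the copper jar is shoved more than 30 mm or tipped over (distance of copper_jar from where it was at the start of the episode above 0.03 m or angle between copper_jar's own z axis and vertical above 0.4 rad).
It fails at once if the yellow bottle is shoved more than 30 mm or tipped over (distance of yellow_bottle from where it was at the start of the episode above 0.03 m or angle between yellow_bottle's own z axis and vertical above 0.4 rad).
It fails at once if the purple jar is shoved more than 30 mm or tipped over (distance of purple_jar from where it was at the start of the episode above 0.03 m or angle between purple_jar's own z axis and vertical above 0.4 rad).
It fails at once if the cover is dropped (falls free at more than 0.6 m/s) (contact force between the fingers and cover below 0.2 N and linear speed of cover above 0.6 m/s).
It fails at once if the brush is dropped (falls free at more than 0.8 m/s) (contact force between the fingers and brush below 0.2 N and linear speed of brush above 0.8 m/s).
It also fails if it takes over 72 s, if anything falls off the work surface, if the arm or the gripper's body presses on something with over 40 N, if the wrist force passes 120 N, or if a joint passes its speed limit or range.

## Working session

There is one attempt and no reset: what is moved stays moved. The work goes in short steps, Python scripts to look and compute and a tool call to move; the robot and the scene stay as the last step left them, time stands still between calls to the robot, and variables do not carry over. Pictures are saved under pics/ and viewed, at most 10 in all, crops included, and the job is handed in when it is done.

Besides the shell and the picture viewer there is one more tool, called after ">>>" as name([rows], argument=value, ...), one row to a line, values as JSON. apply_moves: Moves the arm, as the interface text tells. Its arguments: {"type":"object","properties":{"motion":{"type":"array","items":{"type":"object","properties":{"jaw":{"type":"number"},"xyz":{"type":"array","items":{"type":"number"}},"twist":{"type":"number"}}}},"grip_force":{"type":"number"}},"required":["motion"]}

```bash
mkdir -p pics; cat > h.py <<'E'
import numpy as np, cv2
from workcell import sensors, camera, camera_params, bot
def cam(n):
    im,d=camera(n); p=camera_params(n)
    K=np.array(p["mtx"],float);R=cv2.Rodrigues(np.array(p["rvec"],float))[0];t=np.array(p["tvec"],float).ravel()
    return im,d,K,R,t
def ray(c,uv,z):  # pixel -> world on plane z
    _,_,K,R,t=c
    d=R.T@np.linalg.inv(K)@np.array([uv[0],uv[1],1.]);o=-R.T@t
    return o+d*(z-o[2])/d[2]
def cloud(c):
    im,d,K,R,t=c
    v,u=np.indices(d.shape); P=np.stack([(u-K[0,2])/K[0,0]*d,(v-K[1,2])/K[1,1]*d,d],-1)
    W=(P-t)@R; W[d==0]=np.nan
    return W
E
python3 - <<'E'
from h import *
for n in("scene","top"):
    c=cam(n); im=c[0]; cv2.imwrite(f"pics/{n}0.png",im[...,::-1]); np.savez(f"{n}0.npz",im=im,d=c[1],K=c[2],R=c[3],t=c[4])
    print(n,c[2].round(1).tolist(),(-c[3].T@c[4]).round(3))
print(bot.tcp_to_tips,sensors.get_obs())
E
```

```text
scene [[417.3, 0.0, 284.8], [0.0, 417.3, 213.0], [0.0, 0.0, 1.0]] [ 1.007 -0.526  0.733]
top [[492.3, 0.0, 281.3], [0.0, 492.3, 218.2], [0.0, 0.0, 1.0]] [ 0.415 -0.02   1.375]
0.017 {'time': 0.1, 'q': array([-6.97293387e+01,  5.00840643e+00,  1.00373883e+01,  9.50995691e+01,
        7.91560546e-04,  9.00008570e+01]), 'qd': array([ 0.00045665, -0.10619586,  0.16107361, -0.00934028,  0.02621749,
       -0.02365689]), 'joint_efforts': array([ 9.56021977e-04, -5.21561515e+01,  4.65653086e+01,  1.59419066e-02,
        3.07341838e-05, -1.29046410e-05]), 'ee_pos': array([ 0.19048669, -0.51575323,  0.24763518]), 'tcp_rot': array([-1.79929413e+02, -7.90504119e-04,  2.02698033e+01]), 'wrist_force': array([-0.21917208, -0.27417207, -0.12234731]), 'torque': array([-0.05098673, -0.05617116,  0.06418172]), 'grasp_force': 0.0, 'opening': 0.0851488497524846}
```

View pics/top0.png

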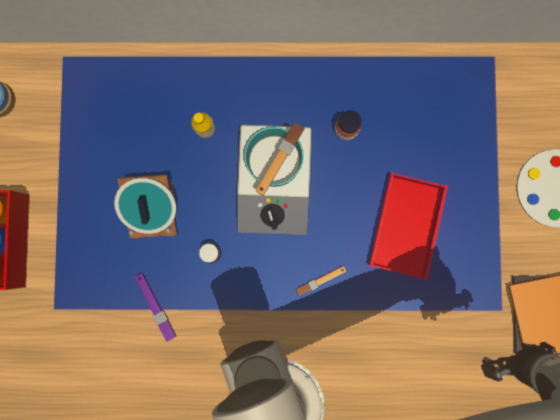

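View pics/scene0.png

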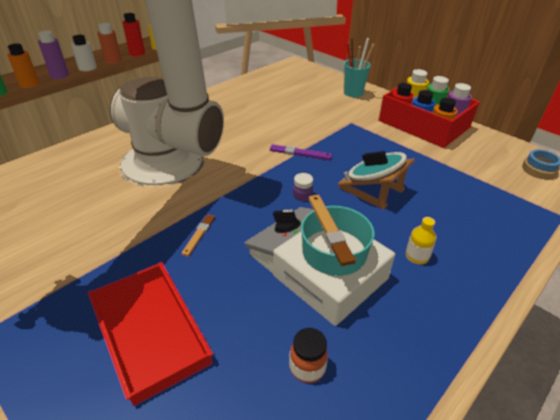

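The top view shows three brush-like things: an orange-handled one across the tub (265,185)-(297,128), a small orange one on the mat (320,281) and a purple one (155,308). The one on the tub fits: it is not purple and it is the larger of the two orange ones. The red tray is at (409,225), the cover at (146,206), and the dial at (271,215) near its dots. The jars and bottle are at (348,124), (203,124) and (209,252).

```bash
cat > m.py <<'E'
from h import *
C={}
for n in("scene","top"):
    z=np.load(n+"0.npz"); C[n]=(z["im"],z["d"],z["K"],z["R"],z["t"])
c=C["top"]; W=cloud(c); im=c[0]; hsv=cv2.cvtColor(im,cv2.COLOR_RGB2HSV); H,S,V=[hsv[...,i].astype(int) for i in range(3)]
vv,uu=np.indices(H.shape)
def box(a,b,c_,d): return (uu>=a)&(uu<=b)&(vv>=c_)&(vv<=d)
def rect(m,z,name):
    m=m.astype(np.uint8); k,l,s,_=cv2.connectedComponentsWithStats(m); i=1+np.argmax(s[1:,4]); v,u=np.nonzero(l==i)
    P=np.array([ray(c,(a,b),z)[:2] for a,b in zip(u,v)],np.float32)
    r=cv2.minAreaRect(P); print(name,np.round(r[0],4),np.round(r[1],4),round(r[2],1),len(u)); return P
# brush (on rim): warm colours, high
wz=W[...,2]
wood=(H<22)&(S>90)&box(245,310,115,200)&(wz>.147)
P=rect(wood,.164,"brush wood"); 
hi=box(245,310,115,200)&(wz>.155); P=rect(hi,.164,"brush z>.155"); print("z",np.nanpercentile(wz[hi],[5,50,95]))
x=P-P.mean(0); print("axis",np.linalg.svd(x,full_matrices=0)[2][0],P.mean(0))
red=((H<6)|(H>174))&(S>180)&box(360,455,165,285)
print("tray z",np.nanpercentile(wz[red],[5,50,98])); rect(red&(wz>.025),.035,"tray rim")
# tub: rim points
rim=box(235,310,118,195)&(wz>.143)&(wz<.156)&(H>75)&(H<100)
Q=W[rim]; A=np.c_[2*Q[:,:2],np.ones(len(Q))]; s=np.linalg.lstsq(A,(Q[:,:2]**2).sum(1),rcond=None)[0]
print("tub c",s[:2],"r",np.sqrt(s[2]+s[:2]@s[:2]),len(Q))
# white block top
blk=box(230,320,118,240)&(wz>.075)&(wz<.095)&(S<60); rect(blk,.085,"block")
allw=box(230,320,118,245)&(wz>.02); rect(allw,.085,"washer all")
pan=box(236,312,190,237)&(wz>.03)&(wz<.085)&(S<60); Q=W[pan]; q=Q.mean(0); n=np.linalg.svd(Q-q,full_matrices=0)[2][2]; print("panel",q,n*np.sign(n[2]))
# cover
cov=box(110,182,172,242)&(((H>78)&(H<105)&(V>50))|((S<70)&(V>140)))&(wz>.02)
Q=W[cov]; q=np.median(Q,0)
for _ in range(6):
    n=np.linalg.svd(Q-Q.mean(0),full_matrices=0)[2][2]; n*=np.sign(n[2]); d=(Q-Q.mean(0))@n; Q=Q[abs(d)<2*d.std()+.001]
print("cover plane",Q.mean(0),n,"tilt",np.degrees(np.arccos(n[2])),"azim",np.degrees(np.arctan2(n[1],n[0])),len(Q))
e1=np.cross(n,[0,0,1]);e1/=np.linalg.norm(e1);e2=np.cross(n,e1)
p=np.c_[(Q-Q.mean(0))@e1,(Q-Q.mean(0))@e2].astype(np.float32); cc,r=cv2.minEnclosingCircle(p); print("cover top centre",Q.mean(0)+cc[0]*e1+cc[1]*e2,r)
gr=box(125,165,190,228)&(V<60); G=W[gr]; G=G[~np.isnan(G).any(1)]; d=(G-Q.mean(0))@n; print("grip h",np.percentile(d,[5,50,95])); G=G[d>.028]; g=G.mean(0); print("grip mean",g,np.linalg.svd(G-g,full_matrices=0)[2][0],len(G))
# dial
dk=box(255,290,200,232)&(V<70); D=W[dk]; q=np.nanmedian(D,0); print("dial dark",q,np.nanpercentile(D[:,2],[5,50,95]))
for nm,m in dict(green=(H>45)&(H<75)&(S>100),yellow=(H>20)&(H<35)&(S>100),red=((H<8)|(H>172))&(S>110)).items():
    mm=m&box(240,310,192,236); print(nm,uu[mm].mean(),vv[mm].mean(),mm.sum(),np.nanmean(W[mm],0))
for nm,b in dict(copper=(330,368,105,142),bottle=(188,218,108,140),purple=(196,222,240,266)).items():
    B=W[box(*b)&(wz>.03)]; print(nm,np.nanmedian(B,0),B[:,2].max())
a=im[110:240,235:320]; b=im[255:305,285:370]
a=cv2.resize(a,None,fx=4.5,fy=4.5,interpolation=cv2.INTER_CUBIC); b=cv2.resize(b,None,fx=4.5,fy=4.5,interpolation=cv2.INTER_CUBIC); o=np.zeros((a.shape[0],a.shape[1]+b.shape[1],3),np.uint8); o[:,:a.shape[1]]=a; o[:b.shape[0],a.shape[1]:]=b
cv2.imwrite("pics/crop1.png",o[...,::-1])
E
python3 m.py
```

```text
brush wood [0.616 0.012] [0.0234 0.1199] 59.9 449
brush z>.155 [ 0.6493 -0.0081] [0.0326 0.1994] 59.4 866
z [0.15805714 0.16293371 0.1667947 ]
axis [-0.8625679   0.50594133] [ 0.6535768  -0.01077489]
tray z [-0.00069706  0.00455091  0.03717836]
tray rim [ 0.492 -0.359] [0.1571 0.2587] 76.4 723
tub c [0.65971547 0.00596139] r 0.07211056277417348 277
block [0.6477 0.0061] [0.1889 0.2115] 87.9 2284
washer all [0.6152 0.0068] [0.1898 0.2968] 87.9 7631
panel [0.52393274 0.00918783 0.06292901] [-0.40644563  0.01795397  0.91349855]
cover plane [0.54096167 0.34531483 0.08666776] [-0.49857315 -0.02874857  0.86637078] tilt 29.960398897997965 azim -176.69988267884526 2348
cover top centre [0.53218366 0.34652749 0.08165649] 0.08708865940570831
grip h [0.01305396 0.03346225 0.0385502 ]
grip mean [0.52358064 0.34352036 0.11643173] [-0.85981284 -0.05972183 -0.50710471] 142
dial dark [0.51662293 0.00858557 0.07374189] [0.06118293 0.07374189 0.09877916]
green 277.38461538461536 200.3846153846154 13 [ 0.55493097 -0.0026373   0.07752015]
yellow 267.7647058823529 199.76470588235293 17 [0.55666729 0.02295581 0.07731476]
red 285.2857142857143 205.5 14 [ 0.54205366 -0.02352558  0.07111399]
copper [ 0.75890071 -0.19281873  0.08293589] 0.09205441361442504
bottle [0.75805852 0.19702255 0.080428  ] 0.11999129388263012
purple [0.41569665 0.17953078 0.05866285] 0.06663360767010211
```

View pics/crop1.png

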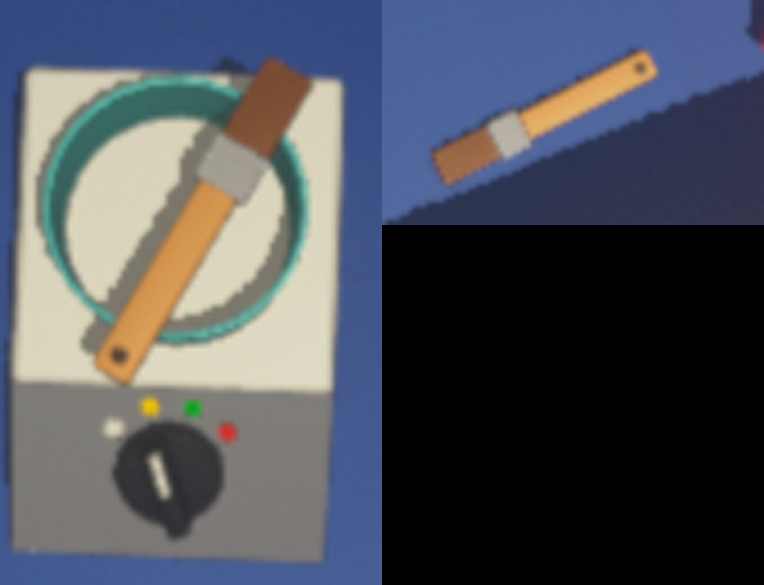

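The crop confirms it: the brush on the tub is much larger than the orange one on the mat, so it is the one meant. The dial pointer is at yellow. The brush origin is near (0.649,-0.008), with its bristles towards yaw -30.6°, so I'll use tool yaw 149.4°, which keeps the wrist in range.

>>> apply_moves([
  {"jaw": 0.1, "xyz": [54, -28, 0], "twist": -0.18},
  {"jaw": 0.1, "xyz": [108, -56, 0], "twist": -0.36},
  {"jaw": 0.1, "xyz": [162, -84, 0], "twist": -0.54},
  {"jaw": 0.1, "xyz": [216, -112, 0], "twist": -0.72},
  {"jaw": 0.1, "xyz": [270, -140, 0], "twist": -0.9},
], grip_force=40)

```text
time: 0.72
ee_pos: [0.3963, -0.2894, 0.2481]
tcp_rot: [-180.0, 0.0, 72.2]
wrist_force: [1.1, -0.6, -0.9]
opening: 0.047
grasp_force: 0.0
```

```bash
cat >> h.py <<'E'
def go(x,y,z,yaw,p=None):  # print the tool-frame shift (mm) and twist to a target
    o=sensors.get_obs()
    if p is None: p=[*o["ee_pos"],o["tcp_rot"][2]]
    a=np.radians(p[3]); d=np.array([x,y,z])-p[:3]
    print("t",round(o["time"],2),"at",np.round(p,4),"shift",np.round(1000*np.array([d[0]*np.cos(a)+d[1]*np.sin(a),d[0]*np.sin(a)-d[1]*np.cos(a),-d[2]]),1),"twist",round(-np.radians((yaw-p[3]+180)%360-180),3),"F",np.round(o["wrist_force"],1),"open",round(o["opening"],4),"gf",round(float(o["grasp_force"]),1))
E
python3 -c "
from h import *
go(.649,-.008,.22,149.4)"
cat > m2.py <<'E'
exec(open('m.py').read().split('# brush')[0]); wz=W[...,2]
# cover: aqua/white disc outline rayed onto the flange-top plane, both views
n=np.array([-.4986,-.029,.866]); p0=np.array([.541,.3453,.0867])
for nm,b in dict(top=(108,184,170,242),scene=(335,420,138,200)).items():
    c=C[nm]; im,d,K,R,t=c; h=cv2.cvtColor(im,cv2.COLOR_RGB2HSV).astype(int); H,S,V=h[...,0],h[...,1],h[...,2]
    m=box(*b)&(((H>78)&(H<104)&(V>40))|((S<60)&(V>120))|(V<45))
    if nm=="top": m&=~((H>105)&(S>100))
    k,l,s,_=cv2.connectedComponentsWithStats(m.astype(np.uint8)); i=1+np.argmax(s[1:,4]); 
    ct=max(cv2.findContours((l==i).astype(np.uint8),0,1)[0],key=len); ct=cv2.convexHull(ct)[:,0]
    o=-R.T@t; P=[]
    for u,v in ct:
        r=R.T@np.linalg.inv(K)@[u,v,1.]; P.append(o+r*((p0-o)@n)/(r@n))
    P=np.array(P); e1=np.cross(n,[0,0,1]);e1/=np.linalg.norm(e1);e2=np.cross(n,e1)
    q=np.c_[(P-p0)@e1,(P-p0)@e2]; s=np.linalg.lstsq(np.c_[2*q,np.ones(len(q))],(q**2).sum(1),rcond=None)[0]; r=np.sqrt(s[2]+s[:2]@s[:2])
    e=np.linalg.norm(q-s[:2],axis=1)-r; print(nm,"flange centre",(p0+s[0]*e1+s[1]*e2).round(4),"r",r.round(4),"res",abs(e).max().round(4))
# dial: dots on panel
nn=np.array([-.4226*np.cos(np.radians(-2.2)),-.4226*np.sin(np.radians(-2.2)),.9063]); c=C["top"];im,d,K,R,t=c
yaw=np.radians(-2.2); X=np.array([np.cos(yaw),np.sin(yaw),0]); pc=np.array([.6597,.006,0])-.142*X+[0,0,.06]
up=np.cross(np.cross(nn,X),nn); up/=np.linalg.norm(up); rt=np.cross(up,nn)
print("panel centre",pc)
hsv=cv2.cvtColor(im,cv2.COLOR_RGB2HSV).astype(int);H,S,V=hsv[...,0],hsv[...,1],hsv[...,2]
def pt(u,v):
    o=-R.T@t; r=R.T@np.linalg.inv(K)@[u,v,1.]; P=o+r*((pc-o)@nn)/(r@nn); return (P-pc)@rt,(P-pc)@up
D={k:pt(uu[m&box(240,310,192,236)].mean(),vv[m&box(240,310,192,236)].mean()) for k,m in dict(g=(H>45)&(H<75)&(S>100),y=(H>20)&(H<35)&(S>100),r=((H<8)|(H>172))&(S>110)).items()}
wd=box(255,265,201,208)&(V>170)&(S<60); D["w"]=pt(uu[wd].mean(),vv[wd].mean())
q=np.array([D[k] for k in "wygr"]); s=np.linalg.lstsq(np.c_[2*q,np.ones(4)],(q**2).sum(1),rcond=None)[0]; print({k:np.round(v,4) for k,v in D.items()},"dial centre (right,up)",s[:2],"r",np.sqrt(s[2]+s[:2]@s[:2]), "angles",np.arctan2(*(q-s[:2]).T), "world",pc+s[0]*rt+s[1]*up)
E
python3 m2.py
```

```text
t 0.72 at [ 0.3963 -0.2894  0.2481 72.164 ] shift [345.3 154.4  28.1] twist -1.348 F [ 1.1 -0.6 -0.9] open 0.047 gf 0.0
top flange centre [0.5366 0.3475 0.0843] r 0.0819 res 0.0105
scene flange centre [0.5296 0.3478 0.0802] r 0.1004 res 0.0254
panel centre [0.51780467 0.01145107 0.06      ]
{'g': array([0.0126, 0.0416]), 'y': array([-0.013 ,  0.0423]), 'r': array([0.034 , 0.0281]), 'w': array([-0.0343,  0.0278])} dial centre (right,up) [-0.00016779 -0.00085366] r 0.04468360415696865 angles [-0.87294812 -0.28832042  0.29133456  0.8675477 ] world [0.517038   0.01164844 0.05963924]
```

>>> apply_moves([
  {"jaw": 0.1, "xyz": [43, 19, 0], "twist": -0.18},
  {"jaw": 0.1, "xyz": [86, 38, 0], "twist": -0.36},
  {"jaw": 0.1, "xyz": [129, 57, 0], "twist": -0.54},
  {"jaw": 0.1, "xyz": [172, 77, 0], "twist": -0.72},
  {"jaw": 0.1, "xyz": [215, 96, 0], "twist": -0.9},
])

```text
time: 1.35
ee_pos: [0.5544, -0.1153, 0.2479]
tcp_rot: [-180.0, -0.0, 123.8]
wrist_force: [-0.4, -0.9, -0.2]
opening: 0.047
grasp_force: 0.0
```

>>> apply_moves([
  {"jaw": 0.1, "xyz": [12, 46, 0], "twist": -0.15},
  {"jaw": 0.1, "xyz": [23, 92, 0], "twist": -0.3},
  {"jaw": 0.1, "xyz": [35, 138, 0], "twist": -0.448},
  {"jaw": 0.1, "xyz": [35, 138, 0], "twist": -0.448},
  {"jaw": 0.1, "xyz": [35, 138, 0], "twist": -0.448},
])

```text
time: 1.98
ee_pos: [0.6493, -0.0115, 0.2477]
tcp_rot: [-180.0, -0.1, 149.0]
wrist_force: [0.1, -0.4, 0.0]
opening: 0.0469
grasp_force: 0.0
```

```bash
python3 -c "
from h import *
go(.649,-.008,.168,149.4)"
```

```text
t 1.98 at [ 6.493000e-01 -1.150000e-02  2.477000e-01  1.490369e+02] shift [ 2.1  2.9 79.7] twist -0.006 F [ 0.1 -0.4  0. ] open 0.0469 gf 0.0
```

>>> apply_moves([
  {"jaw": 0.1, "xyz": [2, 3, 40], "twist": 0},
  {"jaw": 0.1, "xyz": [2, 3, 70], "twist": 0},
  {"jaw": 0.1, "xyz": [2, 3, 81], "twist": 0},
  {"jaw": 0.1, "xyz": [2, 3, 81], "twist": 0},
  {"jaw": -0.3, "xyz": [2, 3, 81], "twist": 0},
])

```text
time: 2.6
ee_pos: [0.6498, -0.0082, 0.1691]
tcp_rot: [179.9, 0.1, 149.0]
wrist_force: [-1.1, -1.0, -0.5]
opening: 0.0306
grasp_force: 0.0
```

>>> apply_moves([
  {"jaw": -1, "xyz": [0, 0, 0]},
  {"jaw": -1, "xyz": [0, 0, 0]},
  {"jaw": -1, "xyz": [0, 0, 0]},
  {"jaw": -1, "xyz": [0, 0, 0]},
  {"jaw": -1, "xyz": [0, 0, 0]},
])

```text
validation failed for argument at $.mo...
```

>>> apply_moves([
  {"jaw": -1, "xyz": [0, 0, -15]},
  {"jaw": -1, "xyz": [0, 0, -40]},
  {"jaw": -1, "xyz": [0, 0, -80]},
  {"jaw": -1, "xyz": [0, 0, -80]},
])

```text
validation failed for argument at $.mo...
```

```bash
python3 - <<'E'
from h import *
go(.492,-.359,.15,166.4)
c=cam("scene"); cv2.imwrite("pics/s1.png",c[0][...,::-1])
E
```

```text
t 2.6 at [ 6.498000e-01 -8.200000e-03  1.691000e-01  1.490387e+02] shift [ -45.2 -382.    19.1] twist -0.303 F [-1.1 -1.  -0.5] open 0.0306 gf 0.0
```

View pics/s1.png

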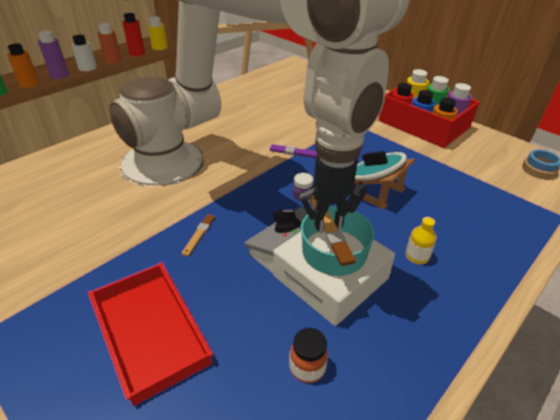

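The view shows the fingers straddling the brush at about (330,225), not yet closed. The refused calls left out the twist, so it seems to be required.

>>> apply_moves([
  {"jaw": -1, "xyz": [0, 0, 0], "twist": 0},
  {"jaw": -1, "xyz": [0, 0, 0], "twist": 0},
  {"jaw": -1, "xyz": [0, 0, 0], "twist": 0},
  {"jaw": -1, "xyz": [0, 0, 0], "twist": 0},
])

```text
time: 3.15
ee_pos: [0.6498, -0.0081, 0.169]
tcp_rot: [179.9, 0.1, 149.1]
wrist_force: [-1.0, -1.7, 6.2]
opening: 0.0226
grasp_force: 39.5
```

>>> apply_moves([
  {"jaw": -1, "xyz": [0, 0, -15], "twist": 0},
  {"jaw": -1, "xyz": [0, 0, -40], "twist": 0},
  {"jaw": -1, "xyz": [0, 0, -80], "twist": 0},
  {"jaw": -1, "xyz": [0, 0, -80], "twist": 0},
])

```text
time: 3.65
ee_pos: [0.6503, -0.0078, 0.2518]
tcp_rot: [179.8, 0.3, 149.1]
wrist_force: [0.6, -0.2, -1.3]
opening: 0.0228
grasp_force: 39.5
```

```bash
python3 - <<'E'
from h import *
go(.492,-.359,.15,166.4)
E
```

```text
t 3.65 at [ 6.503000e-01 -7.800000e-03  2.518000e-01  1.490765e+02] shift [ -44.7 -382.6  101.8] twist -0.302 F [ 0.6 -0.2 -1.3] open 0.0228 gf 39.5
```

>>> apply_moves([
  {"jaw": -1, "xyz": [-5, -40, 0], "twist": 0},
  {"jaw": -1, "xyz": [-11, -95, 0], "twist": 0},
  {"jaw": -1, "xyz": [-18, -150, 0], "twist": 0},
  {"jaw": -1, "xyz": [-24, -205, 0], "twist": -0.1},
  {"jaw": -1, "xyz": [-31, -260, 0], "twist": -0.2},
])

```text
time: 4.28
ee_pos: [0.5412, -0.2482, 0.2471]
tcp_rot: [180.0, -0.0, 160.7]
wrist_force: [0.8, 0.3, -0.6]
opening: 0.0228
grasp_force: 39.5
```

```bash
python3 - <<'E'
from h import *
go(.492,-.359,.07,166.4)
E
```

```text
t 4.28 at [  0.5412  -0.2482   0.2471 160.7334] shift [   9.9 -120.9  177.1] twist -0.099 F [ 0.8  0.3 -0.6] open 0.0228 gf 39.5
```

>>> apply_moves([
  {"jaw": -1, "xyz": [4, -48, 15], "twist": -0.05},
  {"jaw": -1, "xyz": [8, -95, 50], "twist": -0.1},
  {"jaw": -1, "xyz": [10, -121, 95], "twist": -0.1},
  {"jaw": -1, "xyz": [10, -121, 140], "twist": -0.1},
  {"jaw": -1, "xyz": [10, -121, 177], "twist": -0.1},
])

```text
time: 4.9
ee_pos: [0.4916, -0.3576, 0.068]
tcp_rot: [180.0, -0.1, 166.2]
wrist_force: [0.2, 0.5, -0.1]
opening: 0.0227
grasp_force: 39.5
```

```bash
python3 - <<'E'
from h import *
c=cam("top"); W=cloud(c); im=c[0]; cv2.imwrite("pics/t2.png",cv2.resize(im[150:310,340:480],None,fx=4,fy=3.5)[...,::-1])
go(.492,-.359,.022,166.4)
E
```

```text
t 4.95 at [ 4.901000e-01 -3.562000e-01  6.290000e-02  1.662302e+02] shift [-2.6 -2.3 40.9] twist -0.003 F [-0.5  0.9 -4.5] open 0.0231 gf 39.5
```

View pics/t2.png

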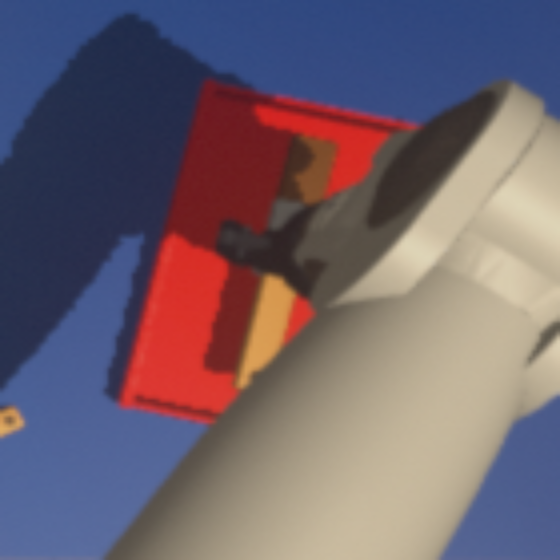

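The brush is held parallel to the tray, over its middle. I'll lower it gently.

>>> apply_moves([
  {"jaw": -1, "xyz": [0, 0, 15], "twist": 0},
  {"jaw": -1, "xyz": [0, 0, 28], "twist": 0},
  {"jaw": -1, "xyz": [0, 0, 35], "twist": 0},
  {"jaw": -1, "xyz": [0, 0, 37], "twist": 0},
  {"jaw": -1, "xyz": [0, 0, 38], "twist": 0},
])

```text
time: 5.58
ee_pos: [0.4928, -0.3577, 0.0328]
tcp_rot: [-180.0, 0.0, 166.3]
wrist_force: [-0.2, 1.9, -1.5]
opening: 0.0227
grasp_force: 39.5
```

>>> apply_moves([
  {"jaw": -1, "xyz": [0, 0, 1], "twist": 0},
  {"jaw": -1, "xyz": [0, 0, 1], "twist": 0},
])

```text
time: 5.82
ee_pos: [0.4926, -0.3577, 0.0315]
tcp_rot: [-180.0, 0.0, 166.3]
wrist_force: [0.4, -1.5, -0.3]
opening: 0.0229
grasp_force: 39.5
```

>>> apply_moves([
  {"jaw": -1, "xyz": [0, 0, 3], "twist": 0},
  {"jaw": -1, "xyz": [0, 0, 6], "twist": 0},
  {"jaw": -1, "xyz": [0, 0, 8], "twist": 0},
  {"jaw": -1, "xyz": [0, 0, 8], "twist": 0},
])

```text
time: 6.32
ee_pos: [0.4925, -0.3576, 0.0231]
tcp_rot: [180.0, -0.0, 166.3]
wrist_force: [0.1, -0.0, -1.0]
opening: 0.023
grasp_force: 39.5
```

>>> apply_moves([
  {"jaw": -1, "xyz": [0, 0, 1.5], "twist": 0},
  {"jaw": -1, "xyz": [0, 0, 1.5], "twist": 0},
  {"jaw": -1, "xyz": [0, 0, 1.5], "twist": 0},
])

```text
time: 6.7
ee_pos: [0.4926, -0.3577, 0.0227]
tcp_rot: [-180.0, 0.0, 166.3]
wrist_force: [-2.2, 1.7, 7.5]
opening: 0.023
grasp_force: 40.3
```

Contact at 7.5 N up. Releasing and rising.

>>> apply_moves([
  {"jaw": -0.2, "xyz": [0, 0, 0], "twist": 0},
  {"jaw": 0.0, "xyz": [0, 0, 0], "twist": 0},
  {"jaw": 0.1, "xyz": [0, 0, 0], "twist": 0},
  {"jaw": 0.1, "xyz": [0, 0, 0], "twist": 0},
])

```text
time: 7.2
ee_pos: [0.4925, -0.3576, 0.0217]
tcp_rot: [180.0, -0.0, 166.3]
wrist_force: [0.9, 0.6, 0.3]
opening: 0.0468
grasp_force: 0.0
```

>>> apply_moves([
  {"jaw": 0.1, "xyz": [0, 0, -30], "twist": 0},
  {"jaw": 0.1, "xyz": [0, 0, -85], "twist": 0},
  {"jaw": 0.1, "xyz": [0, 0, -145], "twist": 0},
  {"jaw": 0.1, "xyz": [0, 0, -205], "twist": 0},
  {"jaw": 0.1, "xyz": [0, 0, -235], "twist": 0},
])

```text
time: 7.82
ee_pos: [0.4929, -0.3579, 0.2607]
tcp_rot: [-179.9, 0.2, 166.3]
wrist_force: [0.3, -0.4, -0.3]
opening: 0.047
grasp_force: 0.0
```

```bash
python3 - <<'E'
from h import *
c=cam("scene"); W=cloud(c); h=cv2.cvtColor(c[0],cv2.COLOR_RGB2HSV).astype(int)
B=W[270:385,90:215].reshape(-1,3); hh=h[270:385,90:215].reshape(-1,3)
m=(hh[:,0]>=8)&(hh[:,0]<25)&(hh[:,1]>80); P=B[m]; print(m.sum(),P.mean(0),np.percentile(P[:,2],[3,50,97]))
go(.5135,.3440,.22,184)
E
```

```text
1069 [nan nan nan] [nan nan nan]
t 7.88 at [  0.4932  -0.3581   0.2636 166.258 ] shift [147.1 686.9  43.6] twist -0.31 F [-1.3  1.8  2.8] open 0.0471 gf 0.0
```

>>> apply_moves([
  {"jaw": 0.1, "xyz": [13, 60, 0], "twist": 0},
  {"jaw": 0.1, "xyz": [26, 120, 0], "twist": 0},
  {"jaw": 0.1, "xyz": [39, 180, 0], "twist": 0},
  {"jaw": 0.1, "xyz": [51, 240, 0], "twist": 0},
  {"jaw": 0.1, "xyz": [64, 300, 0], "twist": 0},
])

```text
time: 8.5
ee_pos: [0.5013, -0.0491, 0.2566]
tcp_rot: [180.0, 0.0, 166.2]
wrist_force: [0.6, -0.2, 0.6]
opening: 0.0473
grasp_force: 0.0
```

>>> apply_moves([
  {"jaw": 0.1, "xyz": [13, 60, 0], "twist": 0},
  {"jaw": 0.1, "xyz": [26, 120, 0], "twist": 0},
  {"jaw": 0.1, "xyz": [39, 180, 0], "twist": -0.1},
  {"jaw": 0.1, "xyz": [51, 240, 0], "twist": -0.2},
  {"jaw": 0.1, "xyz": [60, 280, 0], "twist": -0.3},
])

```text
time: 9.12
ee_pos: [0.5094, 0.2378, 0.2563]
tcp_rot: [180.0, -0.0, -176.3]
wrist_force: [0.1, -1.3, 0.6]
opening: 0.0471
grasp_force: 0.0
```

```bash
python3 - <<'E'
from h import *
c=cam("scene"); W=cloud(c); h=cv2.cvtColor(c[0],cv2.COLOR_RGB2HSV).astype(int)
B=W[270:385,90:215].reshape(-1,3); hh=h[270:385,90:215].reshape(-1,3)
m=(hh[:,0]>=8)&(hh[:,0]<25)&(hh[:,1]>80)&(B[:,2]<.1); P=B[m]; print("brush",m.sum(),P.mean(0),np.percentile(P[:,2],[3,50,97]))
exec(open('m.py').read().split('# brush')[0].split('h import *')[1])
n=np.array([-.4986,-.029,.866]); p0=np.array([.541,.3453,.0867]); s=np.array([-n[0]*0+n[2],.0502,.4986]); s/=np.linalg.norm(s); s-=n*(s@n); s/=np.linalg.norm(s); w=np.cross(n,s)
for nm in("top","scene"):
    c=C[nm]; W=cloud(c); V=cv2.cvtColor(c[0],cv2.COLOR_RGB2HSV)[...,2]
    G=W[(V<75)&(abs(W[...,0]-.525)<.06)&(abs(W[...,1]-.345)<.04)&(W[...,2]>.07)]; d=(G-p0)@n
    print(nm,len(G),"h",np.percentile(d,[5,50,95]).round(4)); G=G[d>.030]; 
    a=(G-p0)@s; b=(G-p0)@w; d=(G-p0)@n; mid=(np.percentile(a,2)+np.percentile(a,98))/2; bm=(np.percentile(b,3)+np.percentile(b,97))/2
    print("slope ext",np.percentile(a,[2,98]).round(4),"w ext",np.percentile(b,[3,97]).round(4),"top centre",(p0+mid*s+bm*w+.036*n).round(4))
    if len(G): print("dir",np.polyfit(a,b,1))
go(.5135,.3440,.22,184)
E
```

```text
brush 1068 [ 0.50296722 -0.36049598  0.01637124] [0.00472802 0.01690669 0.02017902]
top 233 h [0.0096 0.0329 0.0386]
slope ext [-0.0338  0.0301] w ext [-0.007   0.0074] top centre [0.5214 0.3444 0.117 ]
dir [ 6.39516993e-03 -8.82795027e-05]
scene 288 h [0.0028 0.0193 0.0354]
slope ext [-0.0309  0.0338] w ext [-0.01    0.0008] top centre [0.5245 0.3398 0.1186]
dir [ 0.01477206 -0.00478956]
t 9.18 at [   0.5093    0.2411    0.2556 -175.8847] shift [-11.6 102.3  35.6] twist 0.002 F [-2.3  2.  -2.1] open 0.0469 gf 0.0
```

The brush lies flat in the tray: its top is at about 18 mm, and its visible part centres near the tray's middle. Next is the cover grip. I'll put the TCP at about (0.527, 0.344, 0.108).

>>> apply_moves([
  {"jaw": 0.1, "xyz": [-12, 55, 0], "twist": 0},
  {"jaw": 0.1, "xyz": [-25, 101, 0], "twist": 0},
  {"jaw": 0.1, "xyz": [-25, 101, 0], "twist": 0},
  {"jaw": 0.1, "xyz": [-25, 101, 40], "twist": 0},
  {"jaw": 0.1, "xyz": [-25, 101, 70], "twist": 0},
])

```text
time: 9.8
ee_pos: [0.5286, 0.3368, 0.1854]
tcp_rot: [-180.0, -0.0, -176.6]
wrist_force: [1.2, -0.3, 0.9]
opening: 0.0469
grasp_force: 0.0
```

```bash
python3 - <<'E'
from h import *
go(.527,.344,.108,-176.3)
E
```

```text
t 9.8 at [   0.5286    0.3368    0.1854 -176.5693] shift [ 1.1  7.3 77.4] twist -0.005 F [ 1.2 -0.3  0.9] open 0.0469 gf 0.0
```

>>> apply_moves([
  {"jaw": 0.1, "xyz": [1, 7, 0], "twist": 0},
  {"jaw": 0.1, "xyz": [1, 7, 30], "twist": 0},
  {"jaw": 0.1, "xyz": [1, 7, 60], "twist": 0},
  {"jaw": 0.1, "xyz": [1, 7, 77], "twist": 0},
  {"jaw": 0.1, "xyz": [1, 7, 77], "twist": 0},
])

```text
time: 10.42
ee_pos: [0.5271, 0.3443, 0.1098]
tcp_rot: [-180.0, -0.0, -176.6]
wrist_force: [0.4, -0.6, 1.2]
opening: 0.0471
grasp_force: 0.0
```

>>> apply_moves([
  {"jaw": -0.4, "xyz": [0, 0, 0], "twist": 0},
  {"jaw": -1, "xyz": [0, 0, 0], "twist": 0},
  {"jaw": -1, "xyz": [0, 0, 0], "twist": 0},
  {"jaw": -1, "xyz": [0, 0, 0], "twist": 0},
  {"jaw": -1, "xyz": [0, 0, 0], "twist": 0},
])

```text
time: 11.05
ee_pos: [0.5279, 0.345, 0.1116]
tcp_rot: [179.9, 0.1, -176.5]
wrist_force: [-0.8, 0.2, 5.9]
opening: 0.0153
grasp_force: 40.7
```

```bash
python3 - <<'E'
from h import *
go(.527,.344,.108,-176.3)
c=cam("scene"); cv2.imwrite("pics/s3.png",cv2.resize(c[0][100:260,240:460],None,fx=3.5,fy=3.5)[...,::-1])
E
```

```text
t 11.05 at [ 5.279000e-01  3.450000e-01  1.116000e-01 -1.765472e+02] shift [ 0.9 -0.9  3.6] twist -0.004 F [-0.8  0.2  5.9] open 0.0153 gf 40.7
```

View pics/s3.png

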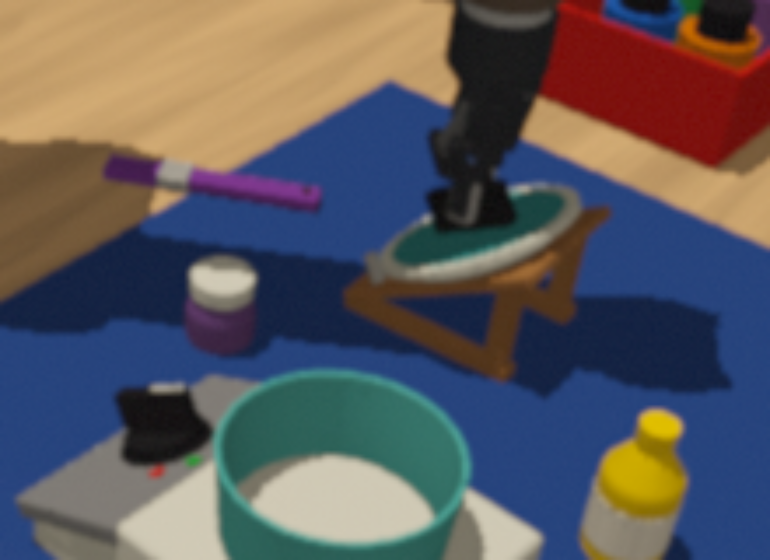

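The fingers hold the cover's grip, at about (470,205) in the crop. Lifting.

>>> apply_moves([
  {"jaw": -1, "xyz": [0, 0, -15], "twist": 0},
  {"jaw": -1, "xyz": [0, 0, -45], "twist": 0},
  {"jaw": -1, "xyz": [0, 0, -85], "twist": 0},
  {"jaw": -1, "xyz": [0, 0, -130], "twist": 0},
  {"jaw": -1, "xyz": [0, 0, -155], "twist": 0},
])

```text
time: 11.72
ee_pos: [0.5274, 0.3445, 0.2684]
tcp_rot: [179.9, 0.2, -176.6]
wrist_force: [0.5, -0.5, -2.4]
opening: 0.0152
grasp_force: 39.7
```

```bash
cat > cv.py <<'E'
from h import *
# cover pose relative to TCP from depth of the dark-aqua top
o=sensors.get_obs(); T=np.array(o["ee_pos"])
for nm in("top","scene"):
    c=cam(nm); W=cloud(c); h=cv2.cvtColor(c[0],cv2.COLOR_RGB2HSV).astype(int)
    D=W-T; m=(h[...,0]>78)&(h[...,0]<104)&(h[...,1]>100)&(np.linalg.norm(D[...,:2],axis=-1)<.095)&(D[...,2]<.04)&(D[...,2]>-.085)
    Q=W[m]
    if len(Q)<80: print(nm,len(Q)); continue
    for _ in range(6):
        n=np.linalg.svd(Q-Q.mean(0),full_matrices=0)[2][2]; n*=np.sign(n[2]); d=(Q-Q.mean(0))@n; Q=Q[abs(d)<2*d.std()+.001]
    p=Q.mean(0); hgt=(T-p)@n
    print(nm,len(Q),"n",n.round(3),"tilt",np.degrees(np.arccos(n[2])).round(1),"TCP height over flange top",hgt.round(4),"plane mean-TCP",(p-T).round(4))
E
python3 cv.py; python3 -c "
from h import *
go(.638,.006,.27,-176.5)"
```

```text
top 1226 n [-0.503 -0.029  0.864] tilt 30.2 TCP height over flange top 0.0279 plane mean-TCP [ 0.0128 -0.0209 -0.0256]
scene 276 n [-0.501 -0.032  0.865] tilt 30.1 TCP height over flange top 0.0253 plane mean-TCP [ 0.0225 -0.0152 -0.0168]
t 11.82 at [   0.5279    0.3448    0.2688 -176.554 ] shift [ -89.5 -344.8   -1.2] twist -0.001 F [-0.7  0.2 -2. ] open 0.0154 gf 39.7
```

>>> apply_moves([
  {"jaw": -1, "xyz": [-9, -35, 0], "twist": 0},
  {"jaw": -1, "xyz": [-22, -90, 0], "twist": 0},
  {"jaw": -1, "xyz": [-35, -145, 0], "twist": 0},
  {"jaw": -1, "xyz": [-49, -200, 0], "twist": 0},
  {"jaw": -1, "xyz": [-62, -255, 0], "twist": 0},
])

```text
time: 12.45
ee_pos: [0.6045, 0.0918, 0.2635]
tcp_rot: [-180.0, -0.1, -176.5]
wrist_force: [0.5, 0.8, -2.6]
opening: 0.0154
grasp_force: 39.7
```

>>> apply_moves([
  {"jaw": -1, "xyz": [-13, -50, 0], "twist": 0},
  {"jaw": -1, "xyz": [-20, -80, 0], "twist": 0},
  {"jaw": -1, "xyz": [-23, -91, 0], "twist": 0},
  {"jaw": -1, "xyz": [-23, -91, 0], "twist": 0},
])

```text
time: 12.95
ee_pos: [0.6328, 0.004, 0.2639]
tcp_rot: [180.0, -0.1, -176.6]
wrist_force: [-1.1, 0.9, -0.6]
opening: 0.0152
grasp_force: 39.7
```

```bash
python3 cv.py; python3 -c "
from h import *
go(.6335,.0045,.225,-176.5)"
```

```text
top 0
scene 890 n [-0.495 -0.031  0.868] tilt 29.8 TCP height over flange top 0.0274 plane mean-TCP [ 0.0222 -0.0118 -0.0193]
t 13.05 at [ 6.327000e-01  5.200000e-03  2.645000e-01 -1.765063e+02] shift [-0.8 -0.7 39.5] twist -0.0 F [-0.2 -0.6 -1.7] open 0.0153 gf 39.7
```

>>> apply_moves([
  {"jaw": -1, "xyz": [0, 0, 20], "twist": 0},
  {"jaw": -1, "xyz": [0, 0, 38], "twist": 0},
  {"jaw": -1, "xyz": [0, 0, 46], "twist": 0},
  {"jaw": -1, "xyz": [0, 0, 46], "twist": 0},
], grip_force=25)

```text
time: 13.55
ee_pos: [0.633, 0.0052, 0.2192]
tcp_rot: [180.0, 0.0, -176.5]
wrist_force: [0.0, 0.2, -1.7]
opening: 0.0154
grasp_force: 39.7
```

>>> apply_moves([
  {"jaw": -1, "xyz": [0, 0, 2], "twist": 0},
  {"jaw": -1, "xyz": [-1, 0, 4], "twist": 0},
  {"jaw": -1, "xyz": [-3, 0, 6], "twist": 0},
  {"jaw": -1, "xyz": [-5, 0, 8], "twist": 0},
  {"jaw": -1, "xyz": [-5, 0, 8], "twist": 0},
])

```text
time: 14.18
ee_pos: [0.6387, 0.0048, 0.2124]
tcp_rot: [180.0, 0.2, -176.5]
wrist_force: [2.9, 1.4, 8.9]
opening: 0.0153
grasp_force: 41.2
```

```bash
python3 cv.py; python3 - <<'E'
from h import *
go(.644,.005,.206,-176.5)
c=cam("scene"); cv2.imwrite("pics/s4.png",cv2.resize(c[0][150:330,230:430],None,fx=3.3,fy=3.3)[...,::-1])
E
```

```text
top 0
scene 1429 n [ 0.021 -0.556  0.831] tilt 33.8 TCP height over flange top 0.0142 plane mean-TCP [ 0.0285 -0.0257 -0.035 ]
t 14.28 at [ 6.386000e-01  4.800000e-03  2.124000e-01 -1.765438e+02] shift [-5.4 -0.1  6.4] twist -0.001 F [2.  2.7 9.5] open 0.0151 gf 41.2
```

View pics/s4.png

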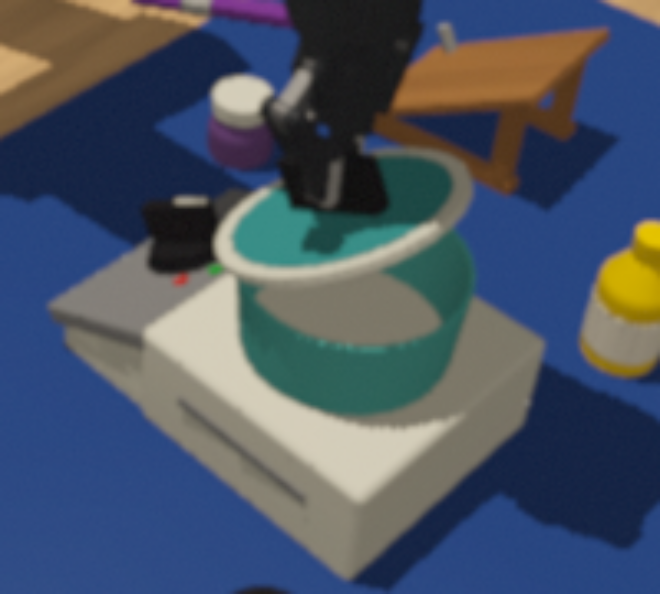

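The low edge of the flange is hooked over the tub's front rim, at about (230,260) in the crop. I'll continue levelling it by lowering and moving forward together.

>>> apply_moves([
  {"jaw": -1, "xyz": [-2, 0, 2], "twist": 0},
  {"jaw": -1, "xyz": [-4, 0, 4], "twist": 0},
  {"jaw": -1, "xyz": [-6, 0, 6], "twist": 0},
  {"jaw": -1, "xyz": [-8, 0, 8], "twist": 0},
  {"jaw": -1, "xyz": [-8, 0, 8], "twist": 0},
], grip_force=22)

```text
time: 14.95
ee_pos: [0.6469, 0.0054, 0.2045]
tcp_rot: [180.0, 0.2, -176.5]
wrist_force: [3.7, 3.0, 9.0]
opening: 0.0154
grasp_force: 41.1
```

```bash
sed -i 's/(D\[...,2\]>-.085)/(W[...,2]>.165)/' cv.py; python3 cv.py; python3 - <<'E'
from h import *
go(.6525,.0055,.195,-176.5)
E
```

```text
top 0
scene 1142 n [-0.316 -0.017  0.949] tilt 18.5 TCP height over flange top 0.0265 plane mean-TCP [ 0.0231 -0.0122 -0.0205]
t 15.05 at [ 6.469000e-01  5.400000e-03  2.046000e-01 -1.765325e+02] shift [-5.6 -0.2  9.6] twist -0.001 F [2.3 2.2 8.9] open 0.0154 gf 41.1
```

>>> apply_moves([
  {"jaw": -1, "xyz": [-2, 0, 3], "twist": 0},
  {"jaw": -1, "xyz": [-4, 0, 5], "twist": 0},
  {"jaw": -1, "xyz": [-6, 0, 8], "twist": 0},
  {"jaw": -1, "xyz": [-8, 0, 10], "twist": 0},
  {"jaw": -1, "xyz": [-8, 0, 10], "twist": 0},
])

```text
time: 15.68
ee_pos: [0.655, 0.006, 0.1943]
tcp_rot: [180.0, 0.2, -176.5]
wrist_force: [4.5, 1.8, 7.3]
opening: 0.0156
grasp_force: 41.1
```

```bash
python3 cv.py; python3 - <<'E'
from h import *
go(.660,.006,.187,-176.5)
E
```

```text
top 0
scene 1132 n [-0.167 -0.009  0.986] tilt 9.6 TCP height over flange top 0.0257 plane mean-TCP [ 0.0266 -0.0091 -0.0217]
t 15.78 at [ 6.549000e-01  6.000000e-03  1.943000e-01 -1.765285e+02] shift [-5.1 -0.3  7.3] twist -0.0 F [4.3 3.5 7.3] open 0.0154 gf 41.1
```

>>> apply_moves([
  {"jaw": -1, "xyz": [-2, 0, 3], "twist": 0},
  {"jaw": -1, "xyz": [-3, 0, 5], "twist": 0},
  {"jaw": -1, "xyz": [-5, 0, 7], "twist": 0},
  {"jaw": -1, "xyz": [-6, 0, 9], "twist": 0},
  {"jaw": -1, "xyz": [-6, 0, 10], "twist": 0},
])

```text
time: 16.4
ee_pos: [0.661, 0.0064, 0.1842]
tcp_rot: [180.0, 0.2, -176.5]
wrist_force: [5.1, 3.1, 9.7]
opening: 0.0153
grasp_force: 41.6
```

```bash
sed -i 's/>.165/>.155/' cv.py; python3 cv.py; python3 - <<'E'
from h import *
go(.660,.006,.182,-176.5)
E
```

```text
top 0
scene 1610 n [-0.031 -0.001  1.   ] tilt 1.8 TCP height over flange top 0.0252 plane mean-TCP [ 0.0079 -0.0134 -0.025 ]
t 16.5 at [ 6.609000e-01  6.400000e-03  1.843000e-01 -1.765298e+02] shift [ 1.  -0.3  2.3] twist -0.001 F [4.7 2.9 7.1] open 0.0151 gf 41.6
```

>>> apply_moves([
  {"jaw": -1, "xyz": [0, 0, 2], "twist": 0},
  {"jaw": -1, "xyz": [0, 0, 3], "twist": 0},
  {"jaw": -0.5, "xyz": [0, 0, 3], "twist": 0},
  {"jaw": 0.0, "xyz": [0, 0, 3], "twist": 0},
  {"jaw": 0.1, "xyz": [0, 0, 3], "twist": 0},
])

```text
time: 17.12
ee_pos: [0.6596, 0.0057, 0.1792]
tcp_rot: [-180.0, -0.1, -176.6]
wrist_force: [0.2, -0.1, -0.8]
opening: 0.0467
grasp_force: 0.0
```

>>> apply_moves([
  {"jaw": 0.1, "xyz": [0, 0, -20], "twist": 0},
  {"jaw": 0.1, "xyz": [0, 0, -60], "twist": 0},
  {"jaw": 0.1, "xyz": [60, 0, -90], "twist": 0},
  {"jaw": 0.1, "xyz": [120, 0, -90], "twist": 0},
  {"jaw": 0.1, "xyz": [155, 0, -90], "twist": 0},
])

```text
time: 17.75
ee_pos: [0.503, -0.0036, 0.2704]
tcp_rot: [-180.0, 0.0, -176.6]
wrist_force: [0.4, -0.4, 0.3]
opening: 0.0472
grasp_force: 0.0
```

```bash
cat > cw.py <<'E'
from h import *
c=cam("scene"); W=cloud(c); h=cv2.cvtColor(c[0],cv2.COLOR_RGB2HSV).astype(int)
m=(h[...,0]>78)&(h[...,0]<104)&(h[...,1]>100)&(np.hypot(W[...,0]-.66,W[...,1]-.006)<.1)&(W[...,2]>.145)
Q=W[m]
for _ in range(6):
    n=np.linalg.svd(Q-Q.mean(0),full_matrices=0)[2][2]; n*=np.sign(n[2]); d=(Q-Q.mean(0))@n; Q=Q[abs(d)<2*d.std()+.001]
e=np.c_[Q[:,:2]]; cc,r=cv2.minEnclosingCircle(e.astype(np.float32))
print("cover n",n.round(3),"tilt rad",np.arccos(n[2]).round(3),"top z",Q[:,2].mean().round(4),"circle",np.round(cc,4),round(r,4),len(Q))
E
python3 cw.py; python3 - <<'E'
from h import *
go(.507,.012,.2,-162)
c=cam("scene"); cv2.imwrite("pics/s5.png",cv2.resize(c[0][150:330,230:430],None,fx=3.3,fy=3.3)[...,::-1])
E
```

```text
cover n [-0.001 -0.     1.   ] tilt rad 0.001 top z 0.1568 circle [0.6604 0.0051] 0.0679 1732
t 17.8 at [ 5.001000e-01 -3.800000e-03  2.711000e-01 -1.765661e+02] shift [-7.8 15.4 71.1] twist -0.254 F [ 4.3 -0.5  3.8] open 0.0469 gf 0.0
```

View pics/s5.png

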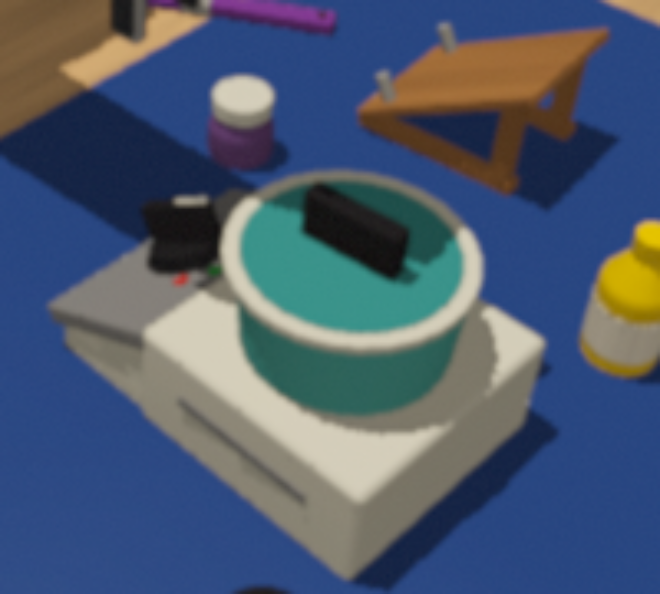

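The cover sits level (0.001 rad), its top at 156.8 mm, so it is fully home. Next is the dial. Its bar is at about azimuth 16.7°, so the TCP goes to (0.502, 0.012, 0.092) with yaw -163.3°.

>>> apply_moves([
  {"jaw": 0.1, "xyz": [-3, 16, 0], "twist": -0.15},
  {"jaw": 0.1, "xyz": [-3, 16, 30], "twist": -0.232},
  {"jaw": 0.1, "xyz": [-3, 16, 80], "twist": -0.232},
  {"jaw": 0.1, "xyz": [-3, 16, 125], "twist": -0.232},
  {"jaw": 0.1, "xyz": [-3, 16, 140], "twist": -0.232},
], grip_force=20)

```text
time: 18.48
ee_pos: [0.5061, 0.0126, 0.127]
tcp_rot: [179.9, -0.2, -163.3]
wrist_force: [-0.0, -0.3, 0.3]
opening: 0.047
grasp_force: 0.0
```

```bash
python3 - <<'E'
from h import *
go(.5018,.0121,.0925,-163.3)
E
```

```text
t 18.48 at [ 5.061000e-01  1.260000e-02  1.270000e-01 -1.632589e+02] shift [ 4.3  0.7 34.5] twist 0.001 F [-0.  -0.3  0.3] open 0.047 gf 0.0
```

>>> apply_moves([
  {"jaw": 0.1, "xyz": [4, 1, 15], "twist": 0},
  {"jaw": 0.1, "xyz": [4, 1, 30], "twist": 0},
  {"jaw": 0.1, "xyz": [4, 1, 35], "twist": 0},
  {"jaw": 0.1, "xyz": [4, 1, 35], "twist": 0},
])

```text
time: 18.98
ee_pos: [0.5033, 0.0125, 0.095]
tcp_rot: [-180.0, 0.0, -163.3]
wrist_force: [-0.3, 0.7, -0.3]
opening: 0.0471
grasp_force: 0.0
```

>>> apply_moves([
  {"jaw": -0.4, "xyz": [0, 0, 0], "twist": 0},
  {"jaw": -0.8, "xyz": [0, 0, 0], "twist": 0},
  {"jaw": -1, "xyz": [0, 0, 0], "twist": 0},
  {"jaw": -1, "xyz": [0, 0, 0], "twist": 0},
  {"jaw": -1, "xyz": [0, 0, 0], "twist": 0},
])

```text
time: 19.6
ee_pos: [0.5035, 0.0123, 0.0954]
tcp_rot: [-180.0, 0.1, -163.3]
wrist_force: [-0.8, -2.2, 5.4]
opening: 0.0156
grasp_force: 19.9
```

>>> apply_moves([
  {"jaw": -1, "xyz": [0, 0, 0], "twist": 0.08},
  {"jaw": -1, "xyz": [0, 0, 0], "twist": 0.16},
  {"jaw": -1, "xyz": [0, 0, 0], "twist": 0.24},
  {"jaw": -1, "xyz": [0, 0, 0], "twist": 0.32},
  {"jaw": -1, "xyz": [0, 0, 0], "twist": 0.36},
])

```text
time: 20.23
ee_pos: [0.5034, 0.0134, 0.0953]
tcp_rot: [179.9, 0.0, 176.1]
wrist_force: [0.4, 3.7, 2.9]
opening: 0.0136
grasp_force: 19.9
```

>>> apply_moves([
  {"jaw": -1, "xyz": [0, 0, 0], "twist": 0.08},
  {"jaw": -1, "xyz": [0, 0, 0], "twist": 0.16},
  {"jaw": -1, "xyz": [0, 0, 0], "twist": 0.24},
  {"jaw": -1, "xyz": [0, 0, 0], "twist": 0.3},
  {"jaw": -1, "xyz": [0, 0, 0], "twist": 0.3},
])

```text
time: 20.85
ee_pos: [0.5034, 0.0145, 0.0958]
tcp_rot: [179.7, -0.0, 159.0]
wrist_force: [-2.4, 8.5, 7.9]
opening: 0.0137
grasp_force: 57.3
```

>>> apply_moves([
  {"jaw": -0.5, "xyz": [0, 0, 0], "twist": 0},
  {"jaw": 0.1, "xyz": [0, 0, 0], "twist": 0},
  {"jaw": 0.1, "xyz": [0, 0, 0], "twist": 0},
  {"jaw": 0.1, "xyz": [0, 0, -20], "twist": 0},
  {"jaw": 0.1, "xyz": [0, 0, -60], "twist": 0},
])

```text
time: 21.48
ee_pos: [0.5021, 0.0123, 0.1538]
tcp_rot: [-179.9, -0.2, 158.9]
wrist_force: [0.1, 0.1, 0.5]
opening: 0.0468
grasp_force: 0.0
```

>>> apply_moves([
  {"jaw": 0.1, "xyz": [15, -20, -60], "twist": 0},
  {"jaw": 0.1, "xyz": [50, -60, -120], "twist": 0},
  {"jaw": 0.1, "xyz": [60, -120, -130], "twist": 0},
  {"jaw": 0.1, "xyz": [70, -175, -130], "twist": 0},
  {"jaw": 0.1, "xyz": [80, -230, -130], "twist": 0},
])

```text
time: 22.1
ee_pos: [0.3448, -0.1745, 0.2854]
tcp_rot: [-180.0, 0.1, 159.0]
wrist_force: [1.4, -1.1, 0.3]
opening: 0.0468
grasp_force: 0.0
```

```bash
python3 cw.py; python3 - <<'E'
from h import *
c=cam("top"); im=c[0]; cv2.imwrite("pics/t6.png",cv2.resize(im[110:290,235:460],None,fx=3.3,fy=3.3,interpolation=2)[...,::-1])
go(.5,0,.2,180)
E
```

```text
cover n [ 0. -0.  1.] tilt rad 0.001 top z 0.1568 circle [0.6607 0.0055] 0.0677 1730
t 22.2 at [  0.343   -0.1773   0.2852 158.4845] shift [-81.  222.5  85.2] twist -0.376 F [ 0.6 -0.8 -0.4] open 0.0469 gf 0.0
```

View pics/t6.png

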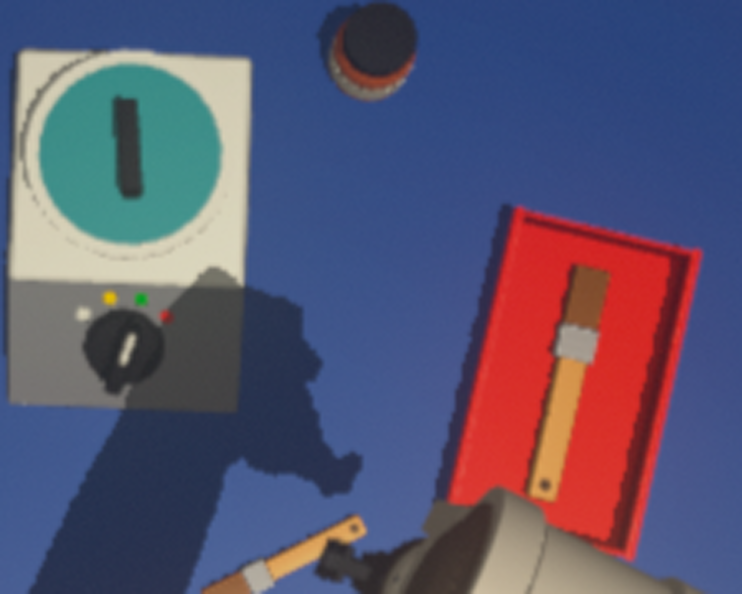

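The picture shows the pointer at (127,348) aimed at the green dot (141,299). The cover is level on the tub and the brush lies flat in the tray at (568,385). The gripper is clear of everything.

```bash
python3 -c "
from h import *
print(bot.job_done())"
```

```text
the job is handed in; nothing more can be done
None
```

The job is handed in (no verdict came back): the last pictures show the brush flat in the red tray, the cover level and fully home on the tub, the dial turned from yellow to green, and the gripper empty and clear.

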